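# Fetch the urgent sample from the sampler carousel

## Task

The urgent blood tube stands alone in the sampler's carousel, with an empty bay on each side, behind the clear guard. Turn the carousel by its pointer knob until that tube stands in the middle of the guard's front opening, draw it out along its slant, and stand it upright, cap up, in the middle well of the metal tube block. Keep the tube cap-up all the way, and leave the other tubes in their bays and the small things on the bench where they are.

Things in the scene. Friction and masses are not known exactly. Their poses are not given: they have to be found in the camera images.
- sampler: Fixed tabletop sampler: white drum, radius 120 mm, 35 mm high, clear guard over it. Origin on the worktop under the carousel's vertical axis, z up; its front looks along its own -x. Behind the guard (+x) a white tower from x = 117 to 179 mm, 104 mm wide, 173 mm high, with a probe arm 18 mm wide reaching to x = 80 mm at 176 to 191 mm above the worktop.
- opening (a point): Middle of the guard's front opening, on the sampler's -x side, 115 mm from the carousel's axis, 100 mm above the worktop; axes as the sampler's. The clear rigid guard (wall at radius 115 mm up to 155 mm; flat roof 153 to 155 mm above the worktop from radius 36 to 115 mm) covers all but this opening, which spans 60 degrees either side and has neither wall nor roof.
- carousel: Wheel turning in the sampler; origin on its axis 35 mm above the worktop, z up; its rotation gives the present angle. Six leaning sockets 60 degrees apart. The lone tube's bay lies on the wheel's own -x: mid-opening when the wheel's and the sampler's x axes agree. Tubes also at 120, 180, 240 degrees from it. Turns either way over a full turn, friction about 0.06 N m, no clicks, stays where left.
- knob_grip (a point): Middle of the pointer knob, on the axis, 199 mm above the worktop; frame turns with the wheel. The knob is fixed to the wheel: a black upright bar 14 mm thick (along y), about 56 mm long along the wheel's x, from 173 to 211 mm above the worktop; its pointed end with a white line points to the lone tube's bay. Round skirt below it, radius 30 mm, 165 to 173 mm.
- lone_tube: Capped blood tube, 100 mm long overall: glass 12.8 mm in diameter, cap 20 mm in diameter from 76 to 100 mm above the tube's bottom, about 16 g. Origin at the centre of its bottom, z along the tube to the cap. It leans 30 degrees from vertical, cap outwards; seated, the cap's middle (88 mm up the tube) is at radius 84 mm from the carousel's axis, about 130 mm above the worktop.
- bay_lone (a point): Floor of the lone tube's socket, where the tube's bottom rests: 40 mm from the carousel's axis, 53.5 mm above the worktop. The socket's axis runs from here outwards and up, 30 degrees from vertical; bore 14.8 mm, 55 mm deep, outside 22 mm; mouth centre 67.5 mm from the axis, 101 mm above the worktop. The two bays beside it are empty.
- tube_b: Another capped tube, 96 mm long, in the carousel, to stay there. Origin at its bottom, z to the cap; leans 30 degrees from vertical, cap outwards.
- tube_c: Another capped tube, 100 mm long, opposite the lone tube, to stay there. Origin at its bottom, z to the cap.
- tube_d: Another capped tube, 97 mm long, to stay there. Origin at its bottom, z to the cap.
- bay_b (a point): Floor of tube_b's socket.
- bay_c (a point): Floor of tube_c's socket.
- bay_d (a point): Floor of tube_d's socket.
- tube_block: Fixed aluminium block, 56 x 132 x 55 mm (x, y, z), origin at the centre of its underside. Three blind wells in a row along its y, each 45 mm deep with a 3 mm chamfer: a wide one of 31 mm at y = +40 mm, the middle one of 17 mm at y = 0 (the tube's), a narrow one of 11 mm at y = -38 mm.
- well (a point): Centre of the floor of the block's middle well, 10 mm above the worktop; the mouth is 45 mm above it. A tube standing here has its cap at 86 to 110 mm above the worktop.
- timer: Small white bench timer, 66 x 64 x 18 mm, near the worktop's edge; leave it. Origin at the centre of its underside.
- oil_dropper: Small dropper bottle, 26 mm in diameter, 66 mm high; leave it. Origin at the centre of its underside.
- forceps: Steel forceps lying flat, 124 x 10 x 10 mm; leave them. Origin at the centre of the underside.

How it is judged:
On the way, in this order (a step that is already met when the one before it is completed fails the run):
1. the lone tube, still in its bay, stands in the middle of the guard's front opening (within about 15 degrees) (x of bay_lone in the frame of sampler below -0.03 m and y of bay_lone in the frame of sampler between -0.0105 and 0.0105 m and distance between lone_tube and bay_lone below 0.012 m), for 0.2 s.
2. the lone tube is drawn right out of its bay, cap up (distance between lone_tube and bay_lone above 0.06 m and height (world z) of lone_tube above 0.09 m and angle between lone_tube's own z axis and vertical below 1 rad), for 0.1 s.
At the end, for the whole second after the job is handed in: The lone tube stands in the block's middle well, its bottom within 6 mm of the centre and of the well's floor, upright within 8 degrees (0.15 rad) and at rest, and the three other tubes are in their own bays, within 12 mm of the floors (horizontal distance between lone_tube and well below 0.006 m and z of lone_tube in the frame of well below 0.006 m and angle between lone_tube's own z axis and vertical below 0.15 rad and linear speed of lone_tube below 0.02 m/s and distance between tube_b and bay_b below 0.012 m and distance between tube_c and bay_c below 0.012 m and distance between tube_d and bay_d below 0.012 m); the robot touches nothing.
It fails at once if the lone tube is tipped to lying (more than 69 degrees from upright) (angle between lone_tube's own z axis and vertical above 1.2 rad).
It fails at once if another tube leaves its bay (not (distance between tube_b and bay_b below 0.025 m) or not (distance between tube_c and bay_c below 0.025 m) or not (distance between tube_d and bay_d below 0.025 m)).
It fails at once if the timer, the dropper bottle or the forceps are moved by more than 30 mm (distance of any of timer, oil_dropper, forceps from where it was at the start of the episode above 0.03 m).
It also fails if it takes over 69 s, if anything falls off the work surface, if the arm or the gripper's body presses on something with over 40 N, if the wrist force passes 120 N, or if a joint passes its speed limit or range.

## Robot

A 7-joint arm with a two-finger parallel gripper is mounted at the origin on a cart in front of the work surface, level with it; the furniture and walls round the work are solid. World frame = base frame: x ahead of the robot, y to its left, z up, the work surface at z = 0. Lengths are in m, angles in rad, forces in N, time in s.
With the tool pointing down it reaches from about 0.425 to 0.925 m from the base axis. Payload 6.8 kg.
Tool frame: the origin (TCP) lies on the centre line of the jaws, within the pads' length; the fingertips stand 14 mm ahead of it and the grasp point (between the pads) lies 5 mm behind it (r.nose_length is the distance from the TCP to the fingertips, in m); z points along the fingers, y is the direction in which the jaws open and shut (so a half turn about z gives the same grasp; the last joint's range is limited). The gripper opens to 85 mm and grips with 20 to 120 N. Pads are 22 mm wide; open, the fingers measure 114 mm over their backs; the gripper's body (76 mm by 85 mm) begins 54 mm behind the grasp point. The pads swing forward as they close: fully open they stand 13 mm farther back than shut.
Start: joints at [1.131, 0.477, 0.022, 1.555, -0.011, 1.109, -0.083], TCP at [0.22, -0.638, 0.245] pointing down, gripper open.
Joint ranges: [-2.96, 2.96], [-0.34, 2.1], [-1.41, 1.46], [0.24, 2.44], [-1.37, 4.51], [0.17, 1.92], [-2.96, 2.96]. Speed limits (rad/s): [2.39, 2.39, 3.14, 3.14, 3.14, 3.14, 3.14].

## Interface

Orientations are given as a rotation vector (axis times angle).
In Python, from bench import r, imaging, look_for, outline_of gives the robot as it stands. The module is installed in compiled form; this text tells all that it offers.
- The arm moves only by the tool carry_out, never from a script. Its arguments are lists of equal length, an entry for each row: "offset": the shift along the tool's x, y, z as a fraction of full scale, a list of three; "turn": the turn, a rotation vector about the tool's x, y, z as a fraction of full scale, a list of three. A call has 1 to 8 rows; each row is the pose to reach, as a shift and turn from the pose commanded when the call began, along the tool's axes at that moment; what a row does not reach only later rows make up. Full scale, the value 1, is 0.5 m for a shift and 1.5 rad for a turn. A row lasts 1/10 s, in which the tool goes at most 50 mm and 8.59 degrees, less where a joint would pass 70% of its speed; a pose out of reach is approached as far as the arm can. A call with a number of a shift or a turn outside -1 to 1 is refused whole. A call with a gripper value outside its range is refused whole. "hand" is the closure, from 0 (fully open) to 1 (shut), set as the call begins (left out, the last holds). The fingers move at their own pace and stop on an object; "force" is the grip in N (left out, the last holds). Time passes only in rows, so rows that repeat a pose let the fingers close. It gives the time, the measured TCP pose, the force and the opening at its end, in the units of the state.
- r.get_obs(): the state, without advancing time (a new reading comes with each control period).
- imaging.grab_frame(name): name is "scene" or "top" or "wrist"; returns a dict with "pixels" (400x640x3 uint8, red, green, blue), "fx", "fy", "cx", "cy" (pixels), "k1" (the pictures are not rectified: a ray, as slopes to the right and down, at radius r is drawn at 1 + k1 r^2 times it, then the intrinsics apply), "R" (3x3) and "t" (3): a world point X has camera coordinates R X + t. Camera axes: x right, y down, z forward; pixel columns grow to the right and rows downward; lengths in m; the calibration is good to about 2 mm. A picture is of the moment at which its call begins. There is no depth.
- r.hand_in(): hands the job in, once; it reports no verdict.
Trained networks look in the newest picture that a camera, given by its name, has taken for a name from the list of things; names that differ only in an ending like _2 or _b are one class to them, and where a whole thing is asked for, a point or a joint stands for the part that bears it (a point fixed in the world has none). Each returns a list of dicts, best first, with "score" (0 to 1); they miss things now and then, are a little off and sometimes report something else, mostly with a low value. They report only what shows in the picture. A call takes as long as a camera call.
- look_for(query, camera): "xyz" ([x, y, z] in m, in the coordinates of the camera as it stood for that picture, good to about 4 mm: the middle of the surface that is visible of it).
- outline_of(query, camera): "region" (400x640 bool, what is visible of it).
The state is a dict: "clock": time; "joints": joint angles; "qvel": joint speeds; "tau": joint torques, N m; "tcp_pos": TCP position; "orientation": TCP orientation; "contact_force": force on the tool from outside, world axes, zero at the start; "moment": the same for the moment, N m; "grip_width": finger opening in m.
Only numpy, scipy, OpenCV 4.12 (cv2) and the standard library are available. Lean on these libraries where they do the work, as an engineer would, in place of code of your own. Each camera call takes 0.05 s, during which the arm holds its last target. There are 200 camera calls.

## Working session

There is one attempt and no reset: what is moved stays moved. The work goes in short steps, Python scripts to look and compute and a tool call to move; the robot and the scene stay as the last step left them, time stands still between calls to the robot, and variables do not carry over. Pictures are saved under pics/ and viewed, about 8 in all and at most 12, crops included, and the job is handed in when it is done.

Besides the shell and the picture viewer there is one more tool, called after "Emit:" as a command line: name --argument value ..., lists and objects as JSON in quotes. carry_out: Moves the arm, as the interface text tells. Shift numbers are shares of 0.5 m and turn numbers shares of 1.5 rad, none past 1 either way. Its arguments: {"type":"object","properties":{"offset":{"type":"array","items":{"type":"array","items":{"type":"number","minimum":-1,"maximum":1}}},"turn":{"type":"array","items":{"type":"array","items":{"type":"number","minimum":-1,"maximum":1}}},"hand":{"type":"number"},"force":{"type":"number"}},"required":["offset","turn"]}

```bash
mkdir -p pics; cat > h.py <<'E'
import numpy as np, cv2
from scipy.spatial.transform import Rotation as Rot
from bench import r, imaging, look_for, outline_of
def world(f,xyz): return f["R"].T@(np.array(xyz)-f["t"])
def find(q,cam,f,n=3):
    return [(round(float(d["score"]),2),world(f,d["xyz"]).round(4)) for d in look_for(q,cam)[:n]]
def ray(f,u,v):
    d=np.array([(u-f["cx"])/f["fx"],(v-f["cy"])/f["fy"]]);s=d.copy()
    for _ in range(20): s=d/(1+f["k1"]*(s@s))
    return -f["R"].T@f["t"], f["R"].T@np.array([s[0],s[1],1.])
def atz(f,u,v,z):
    o,d=ray(f,u,v); return o+d*(z-o[2])/d[2]
def proj(f,X):
    c=f["R"]@np.array(X)+f["t"]; s=c[:2]/c[2]; s=s*(1+f["k1"]*(s@s))
    return np.array([f["fx"]*s[0]+f["cx"],f["fy"]*s[1]+f["cy"]])
def save(f,name,crop=None,k=1):
    p=f["pixels"][:,:,::-1]
    if crop: p=p[crop[1]:crop[3],crop[0]:crop[2]]
    cv2.imwrite("pics/"+name,cv2.resize(p,None,fx=k,fy=k,interpolation=cv2.INTER_CUBIC))
def move(target_pos,target_R=None):
    "offset/turn fractions from present measured pose"
    o=r.get_obs(); R0=Rot.from_rotvec(o["orientation"])
    off=R0.inv().apply(np.array(target_pos)-o["tcp_pos"])/0.5
    t=(R0.inv()*target_R).as_rotvec()/1.5 if target_R is not None else np.zeros(3)
    return off.round(4),t.round(4)
E
cat > a.py <<'E'
from h import *
o=r.get_obs(); print({k:np.round(v,3) for k,v in o.items()}, r.nose_length)
ims=[]
for c in ["scene","top"]:
    f=imaging.grab_frame(c); save(f,c+"0.png")
    print(c,"cam at",(-f["R"].T@f["t"]).round(3),f["fx"],f["k1"])
    for q in ["sampler","carousel","knob_grip","lone_tube","tube_block","timer","oil_dropper","forceps"]:
        print(q,find(q,c,f,5))
E
python3 a.py
```

```text
{'clock': np.float64(0.0), 'joints': array([ 1.131,  0.478,  0.022,  1.556, -0.012,  1.109, -0.083]), 'qvel': array([-0.002,  0.   , -0.001, -0.   ,  0.001,  0.001,  0.001]), 'tau': array([-0.0000e+00, -5.9644e+01,  1.6080e+00, -2.8120e+01,  1.2000e-02,
        9.0000e-03,  0.0000e+00]), 'tcp_pos': array([ 0.22 , -0.638,  0.244]), 'orientation': array([-3.097e+00, -5.190e-01,  1.000e-03]), 'contact_force': array([-0.69 ,  0.344,  0.472]), 'moment': array([ 0.025,  0.024, -0.021]), 'grip_width': np.float64(0.085)} 0.014
scene cam at [-0.038  0.386  0.655] 407.0484357118081 -0.03210009978734631
sampler [(0.86, array([0.5879, 0.273 , 0.1581]))]
carousel [(0.58, array([0.5707, 0.2291, 0.0471])), (0.4, array([0.5926, 0.2706, 0.1562]))]
knob_grip [(0.75, array([0.5688, 0.2281, 0.0398]))]
lone_tube []
tube_block [(0.76, array([ 0.6209, -0.2057,  0.0468])), (0.48, array([ 0.5493, -0.1113,  0.0007]))]
timer [(0.71, array([0.5337, 0.0158, 0.0119])), (0.69, array([ 0.6226, -0.204 ,  0.0441]))]
oil_dropper [(0.59, array([ 0.6124, -0.0524,  0.0303])), (0.29, array([0.5266, 0.1822, 0.129 ])), (0.25, array([0.6013, 0.1514, 0.125 ]))]
forceps [(0.62, array([ 0.5492, -0.1097,  0.0026])), (0.22, array([0.5132, 0.2641, 0.1293]))]
top cam at [0.41  0.048 1.251] 425.1684818765047 -0.04461039476158781
sampler [(0.73, array([0.6325, 0.2501, 0.1555])), (0.18, array([ 0.6349, -0.2181,  0.0563]))]
carousel [(0.86, array([0.56  , 0.2235, 0.0451]))]
knob_grip [(0.96, array([0.5558, 0.2206, 0.0446]))]
lone_tube []
tube_block [(0.55, array([ 0.6337, -0.2179,  0.0585])), (0.29, array([0.5438, 0.0183, 0.016 ]))]
timer [(0.76, array([0.5452, 0.0161, 0.0174])), (0.34, array([ 0.6131, -0.0531,  0.0451]))]
oil_dropper [(0.38, array([ 0.6117, -0.056 ,  0.0471]))]
forceps [(0.6, array([ 0.5533, -0.1069,  0.0073]))]
```

View pics/scene0.png

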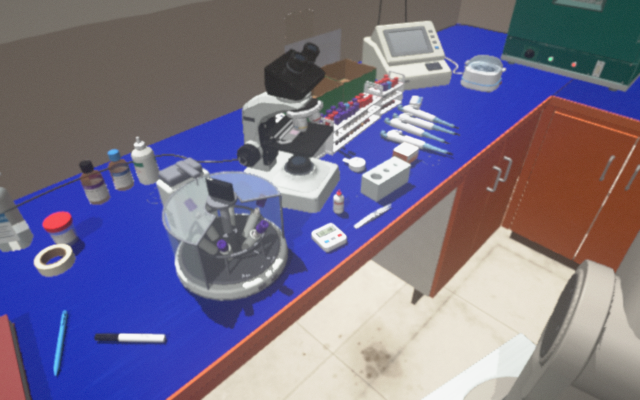

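View pics/top0.png

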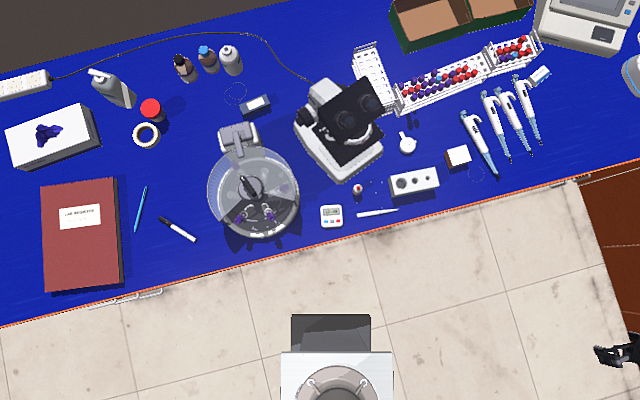

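The sampler is at about (255,193) in the top view, its tower at (240,140); the block is at (414,182), the dropper at (357,189), the timer at (331,216) and the forceps at (378,212). A microscope stands right of the sampler. I'll zoom in.

```bash
cat > b.py <<'E'
from h import *
f=imaging.grab_frame("top"); a=f["pixels"][115:250,195:310,::-1]; b=f["pixels"][155:210,380:450,::-1]
A=cv2.resize(a,None,fx=4.4,fy=4.4,interpolation=cv2.INTER_CUBIC); B=cv2.resize(b,None,fx=4,fy=4,interpolation=cv2.INTER_CUBIC)
im=np.zeros((594,800,3),np.uint8); im[:A.shape[0],:A.shape[1]]=A[:594]; im[:B.shape[0],510:510+B.shape[1]]=B
cv2.imwrite("pics/top1.png",im)
E
python3 b.py
```

```text
(no output)
```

View pics/top1.png

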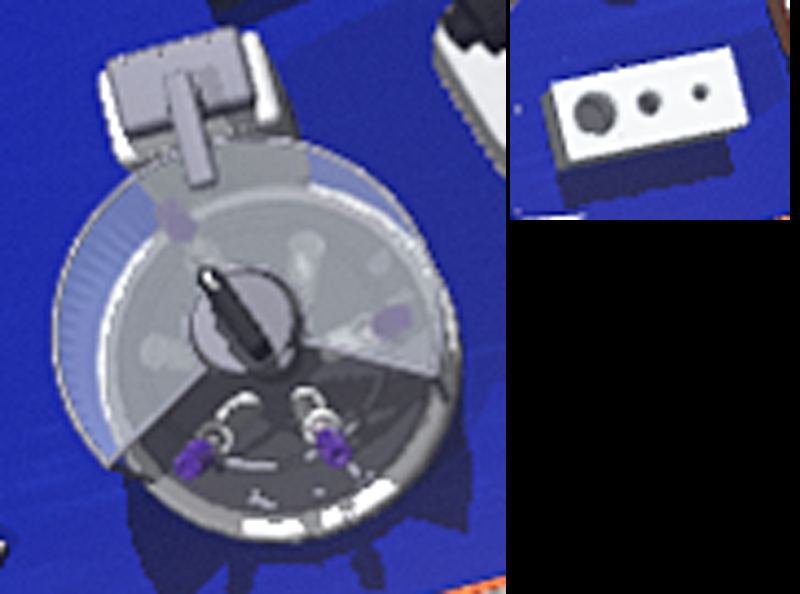

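The pointer's white end is at crop (205,272) with the lone cap at (178,220). The other three caps are at (195,455), (330,445) and (392,320), with an empty bay either side of the lone one. The opening faces down in the picture, slightly right. The block's wells are at (596,112), (649,102) and (700,92).

```bash
cat > c.py <<'E'
from h import *
from scipy.optimize import least_squares
f=imaging.grab_frame("top")
P=lambda u,v:(u/4.4+195-.4,v/4.4+115-.4)
B=lambda u,v:((u-510)/4+380-.4,v/4+155-.4)
w=[atz(f,*B(*p),.055)[:2] for p in [(596,112),(649,102),(700,92)]]
print("wells",np.round(w,4)); d=w[0]-w[2]; print("block yaw deg",np.degrees(np.arctan2(-d[0],d[1])),np.linalg.norm(d))
# sampler fit: (x,y,yaw)
pts=[((203,185),(.080,0,.191)),((437,378),None),((110,467),None)]
def S(p,X): 
    c,s=np.cos(p[2]),np.sin(p[2]); return np.array([p[0]+c*X[0]-s*X[1],p[1]+s*X[0]+c*X[1],X[2]])
a=np.radians(120)
obs=[((203,185),(.080,0,.191)),((437,378),(.115*np.cos(a),-.115*np.sin(a),.155)),((110,467),(.115*np.cos(a),.115*np.sin(a),.155)),
 ((180,72),(.17,0,.191)) ,((245,325),(0,0,.173)),((240,318),(0,0,.211))]
obs=[obs[i] for i in (0,1,2,4,5)]
fun=lambda p:np.concatenate([proj(f,S(p,X))-P(*q) for q,X in obs])
s=least_squares(fun,[.56,.23,.2],loss='soft_l1'); print("sampler",s.x.round(4),np.degrees(s.x[2]),fun(s.x).round(1))
tip=atz(f,*P(205,268),.211); tail=atz(f,*P(262,365),.211); print("knob tip,tail",tip.round(4),tail.round(4),"mid",((tip+tail)/2).round(4))
d=(tip-tail)[:2]; kn=np.degrees(np.arctan2(d[1],d[0])); print("pointer dir world deg",kn,"lone offset from opening",kn-np.degrees(s.x[2])-180)
for q in [(178,220),(195,455),(330,445),(392,320)]:
    c=atz(f,*P(*q),.135)[:2]-s.x[:2]; print("cap",np.linalg.norm(c).round(4),np.degrees(np.arctan2(c[1],c[0])).round(1))
for q in ["lone_tube"]: print(find(q,"top",f,5))
g=imaging.grab_frame("scene"); print(find("lone_tube","scene",g,5))
E
python3 c.py
```

```text
wells [[ 0.6308 -0.1823]
 [ 0.6384 -0.2207]
 [ 0.6459 -0.2577]]
block yaw deg 11.299174605490025 0.0768768397295033
sampler [0.5917 0.2289 0.2777] 15.91271697308538 [ 0.8  0.9  0.  -0.1  0.1  0.2  0.  -0.  -1.3 -1. ]
knob tip,tail [0.6179 0.2463 0.211 ] [0.5625 0.2124 0.211 ] mid [0.5902 0.2294 0.211 ]
pointer dir world deg 31.488721901563917 lone offset from opening -164.42399507152146
cap 0.0866 34.8
cap 0.0805 154.8
cap 0.0811 -144.9
cap 0.083 -83.2
[(0.31, array([0.5447, 0.0167, 0.0183]))]
[(0.17, array([0.5711, 0.2293, 0.051 ]))]
```

```bash
cat >> h.py <<'E'
def tool(ydeg,tilt=0,out=196):
    "tool R: jaws along world azimuth ydeg when tilt=0; tilt (deg) leans handle toward azimuth out"
    c,s=np.cos(np.radians(ydeg)),np.sin(np.radians(ydeg)); y=np.array([c,s,0]); z=np.array([0,0,-1.])
    R=Rot.from_matrix(np.column_stack([np.cross(y,z),y,z]))
    o=np.radians(out); ax=np.array([-np.sin(o),np.cos(o),0])
    return Rot.from_rotvec(np.radians(tilt)*ax)*R   # up -> leans toward out
E
python3 -c "
from h import *
print(move([.591,.229,.33],tool(-56)))
print(tool(106,30).as_matrix().round(3)[:,2])"
```

```text
(array([ 1.2667, -1.3981, -0.1694]), array([ 1.000e-04, -0.000e+00, -1.744e-01]))
[ 0.481  0.138 -0.866]
```

Emit:
carry_out --offset '[[0.08,-0.08,-0.17],[0.16,-0.17,-0.17],[0.24,-0.26,-0.17],[0.31,-0.35,-0.17],[0.39,-0.44,-0.17],[0.47,-0.53,-0.17],[0.55,-0.61,-0.17],[0.63,-0.7,-0.17]]' --turn '[[0,0,0],[0,0,-0.03],[0,0,-0.06],[0,0,-0.09],[0,0,-0.12],[0,0,-0.15],[0,0,-0.174],[0,0,-0.174]]'

```text
clock: 1.95
tcp_pos: [0.3648, -0.2944, 0.3298]
orientation: [3.003, 0.918, 0.001]
contact_force: [1.3, -0.7, 0.5]
grip_width: 0.0854
```

```bash
python3 -c "
from h import *
print(move([.591,.229,.33],tool(-56)),r.get_obs()['joints'].round(2))"
```

```text
(array([ 0.9606, -0.6147, -0.001 ]), array([ 0.0008, -0.0001,  0.0001])) [ 0.76  0.07 -0.23  1.91  0.02  1.17 -0.45]
```

Emit:
carry_out --offset '[[0.09,-0.05,0],[0.18,-0.11,0],[0.34,-0.22,0],[0.5,-0.32,0],[0.66,-0.42,0],[0.82,-0.53,0],[0.961,-0.615,0],[0.961,-0.615,0]]' --turn '[[0,0,0],[0,0,0],[0,0,0],[0,0,0],[0,0,0],[0,0,0],[0,0,0],[0,0,0]]'

```text
clock: 2.75
tcp_pos: [0.5238, 0.0724, 0.3297]
orientation: [3.004, 0.917, 0.001]
contact_force: [1.4, -1.0, -0.5]
grip_width: 0.0854
```

```bash
python3 -c "
from h import *
print(move([.591,.229,.33],tool(-56)),r.get_obs()['joints'].round(2))"
```

```text
(array([ 0.2864, -0.1848, -0.0006]), array([ 0.0005, -0.0004, -0.0008])) [ 0.25  0.21 -0.58  1.77  0.12  1.2  -1.35]
```

Emit:
carry_out --offset '[[0.08,-0.05,0],[0.16,-0.1,0],[0.23,-0.15,0],[0.286,-0.185,0],[0.286,-0.185,0],[0.286,-0.185,0],[0.286,-0.185,0]]' --turn '[[0,0,0],[0,0,0],[0,0,0],[0,0,0],[0,0,0],[0,0,0],[0,0,0]]'

```text
clock: 3.45
tcp_pos: [0.5902, 0.2256, 0.3292]
orientation: [3.004, 0.915, -0.001]
contact_force: [-0.6, -0.7, 0.7]
grip_width: 0.0854
```

```bash
python3 -c "
from h import *
print(move([.591,.229,.33],tool(-56)),r.get_obs()['joints'].round(2))
f=imaging.grab_frame('wrist'); save(f,'w1.png'); print('cam',(-f['R'].T@f['t']).round(3))
for q in ['knob_grip','lone_tube','sampler']: print(q,find(q,'wrist',f,5))
print(proj(f,[.591,.229,.211]),proj(f,[.591,.229,.173]))
"
```

```text
(array([ 0.005 , -0.0047, -0.0017]), array([ 0.0007,  0.0005, -0.0015])) [-0.02  0.41 -0.61  1.53  0.24  1.28 -1.64]
cam [0.65  0.267 0.457]
knob_grip [(0.65, array([0.5867, 0.231 , 0.1721])), (0.56, array([0.6435, 0.2543, 0.1544]))]
lone_tube [(0.17, array([0.6417, 0.2621, 0.1563]))]
sampler [(0.61, array([0.6443, 0.2563, 0.1586])), (0.52, array([0.5834, 0.2311, 0.1706])), (0.51, array([ 0.6333, -0.1999,  0.0575]))]
[313.6212329 192.3739672] [313.83488774 180.39078511]
```

View pics/w1.png

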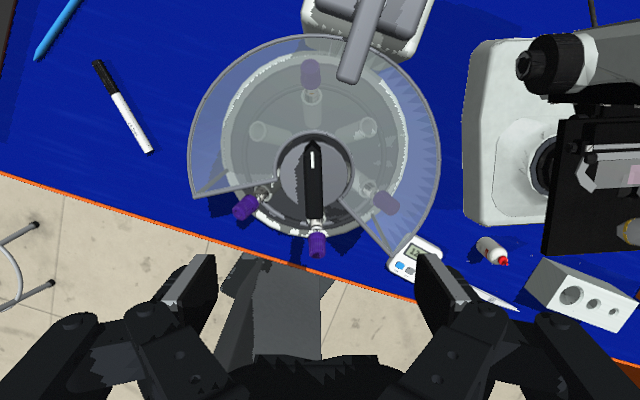

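```bash
cat > d.py <<'E'
from h import *
f=imaging.grab_frame("wrist"); g=lambda u,v,z:atz(f,u,v,z)[:2].round(4)
print("fx",f["fx"],"tip,tail",g(311,142,.211),g(315,222,.211))
print("wells",[g(*p,.055) for p in [(571,296),(594,305),(613,311)]])
c=f["pixels"].astype(int)[110:240,255:375]; 
# skirt rim by Hough on the crop
im=cv2.GaussianBlur(c.astype(np.uint8),(3,3),0); gr=cv2.cvtColor(im,cv2.COLOR_RGB2GRAY)
h=cv2.HoughCircles(gr,cv2.HOUGH_GRADIENT_ALT,1,5,param1=80,param2=.5,minRadius=34,maxRadius=50)
if h is not None:
    for a in h[0][:4]: print(a+[255,110,0], g(a[0]+255,a[1]+110,.173), a[2]/f["fx"]*(.457-.173))
# caps: purple blobs
p=f["pixels"].astype(int); m=((p[:,:,2]-p[:,:,1]>35)&(p[:,:,0]-p[:,:,1]>8)&(p[:,:,2]<190)).astype(np.uint8); m[275:]=0
n,l,s,ce=cv2.connectedComponentsWithStats(m)
for i in range(1,n):
    if s[i,4]>60: print("purple",ce[i].round(1),s[i,4],g(*ce[i],.135))
E
python3 d.py
```

```text
fx 337.26896215259256 tip,tail [0.6217 0.252 ] [0.5716 0.215 ]
wells [array([ 0.6297, -0.1813]), array([ 0.6382, -0.2225]), array([ 0.6471, -0.2559])]
[314.         171.          38.47557449] [0.5981 0.2338] 0.032398663
[334.         175.          42.08751678] [0.6047 0.2175] 0.03544013
purple [245.2 207.3] 445 [0.5215 0.2663]
purple [316.9 244.8] 406 [0.5275 0.1833]
```

```bash
cat > e.py <<'E'
from h import *
f=imaging.grab_frame("wrist"); t=imaging.grab_frame("top"); A=np.array([.595,.2315])
P=lambda u,v:(u/4.4+195-.4,v/4.4+115-.4)
for n,p,base in [("arm tip w",atz(f,350,79,.191),0),("arm back w",atz(f,374,20,.191),0),("arm tip t",atz(t,*P(202,185),.191),0),
  ("corner w",atz(f,194,197,.155),120),("corner w",atz(f,391,264,.155),-120),("corner t",atz(t,*P(437,378),.155),-120),("corner t",atz(t,*P(110,467),.155),120)]:
    d=p[:2]-A; print(n,np.linalg.norm(d).round(4),(np.degrees(np.arctan2(d[1],d[0]))-base)%360)
for y in (-54.5,): print(move([*A,.24],tool(y)),move([*A,.195],tool(y)))
E
python3 e.py
```

```text
arm tip w 0.0829 14.997348620463649
arm back w 0.1269 13.974829980894155
arm tip t 0.0792 16.167023219001525
corner w 0.1163 16.1294857488885
corner w 0.1216 12.690179559302095
corner t 0.1183 14.545185066551241
corner t 0.1155 17.703435960431705
(array([ 0.0133, -0.0028,  0.1791]), array([ 0.0003, -0.0001, -0.0184])) (array([ 0.0133, -0.0028,  0.2691]), array([ 0.0003, -0.0001, -0.0184]))
```

Emit:
carry_out --offset '[[0.011,0,0.06],[0.011,0,0.12],[0.011,0,0.18],[0.011,0,0.18],[0.011,0,0.18]]' --turn '[[0,0,-0.018],[0,0,-0.018],[0,0,-0.018],[0,0,-0.018],[0,0,-0.018]]'

```text
clock: 4.3
tcp_pos: [0.5948, 0.2303, 0.2398]
orientation: [-2.992, -0.958, 0.001]
contact_force: [0.1, -0.6, 1.1]
grip_width: 0.0856
```

```bash
cat > e.py <<'E'
from h import *
f=imaging.grab_frame("wrist"); save(f,'w2.png'); print(r.get_obs()["tcp_pos"])
for y in (-54.5,): print(move([.594,.231,.195],tool(y)))
E
python3 e.py
```

```text
[0.59540229 0.23079822 0.24094096]
(array([-0.0022, -0.002 ,  0.0919]), array([ 0.0001, -0.0013,  0.0001]))
```

View pics/w2.png

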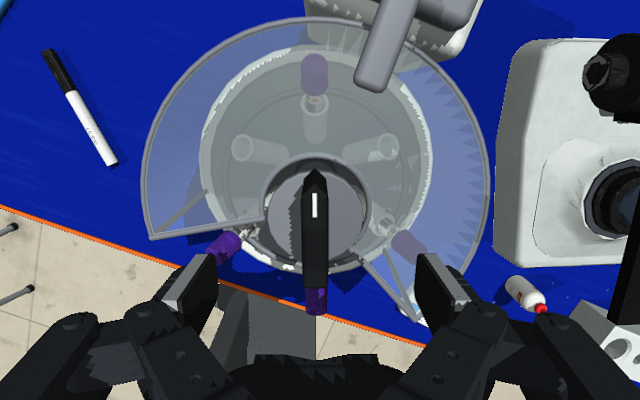

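The bar runs straight down the picture at column 315, midway between the pads at 215 and 418. I'll descend and grip.

Emit:
carry_out --offset '[[0,0,0.03],[0,0,0.06],[0,0,0.09],[0,0,0.09]]' --turn '[[0,0,0],[0,0,0],[0,0,0],[0,0,0]]'

```text
clock: 4.75
tcp_pos: [0.5932, 0.2292, 0.1911]
orientation: [2.991, 0.958, -0.008]
contact_force: [-0.5, -0.7, -0.6]
grip_width: 0.0852
```

Emit:
carry_out --offset '[[0,0,0],[0,0,0],[0,0,0],[0,0,0],[0,0,0],[0,0,0],[0,0,0],[0,0,0]]' --turn '[[0,0,0],[0,0,0],[0,0,0],[0,0,0],[0,0,0],[0,0,0],[0,0,0],[0,0,0]]' --hand 1 --force 30

```text
clock: 5.55
tcp_pos: [0.5946, 0.2308, 0.1948]
orientation: [-2.991, -0.958, -0.001]
contact_force: [-3.3, 1.1, 4.6]
grip_width: 0.0136
```

Emit:
carry_out --offset '[[0,0,0],[0,0,0],[0,0,0],[0,0,0],[0,0,0],[0,0,0],[0,0,0],[0,0,0]]' --turn '[[0,0,-0.04],[0,0,-0.1],[0,0,-0.17],[0,0,-0.25],[0,0,-0.33],[0,0,-0.41],[0,0,-0.46],[0,0,-0.48]]'

```text
clock: 6.35
tcp_pos: [0.595, 0.2306, 0.1948]
orientation: [-2.46, -1.953, -0.001]
contact_force: [-1.6, 0.6, 5.3]
grip_width: 0.0136
```

Emit:
carry_out --offset '[[0,0,0],[0,0,0],[0,0,0],[0,0,0],[0,0,0],[0,0,0],[0,0,0],[0,0,0]]' --turn '[[0,0,-0.06],[0,0,-0.15],[0,0,-0.25],[0,0,-0.35],[0,0,-0.45],[0,0,-0.55],[0,0,-0.65],[0,0,-0.69]]'

```text
clock: 7.15
tcp_pos: [0.5954, 0.2308, 0.1948]
orientation: [1.169, 2.915, 0.003]
contact_force: [0.6, 1.2, 3.4]
grip_width: 0.0135
```

Emit:
carry_out --offset '[[0,0,0],[0,0,0],[0,0,0],[0,0,0],[0,0,0],[0,0,0],[0,0,0],[0,0,0]]' --turn '[[0,0,-0.06],[0,0,-0.15],[0,0,-0.25],[0,0,-0.35],[0,0,-0.45],[0,0,-0.55],[0,0,-0.65],[0,0,-0.69]]'

```text
clock: 7.95
tcp_pos: [0.5956, 0.2313, 0.1948]
orientation: [-0.427, 3.111, 0.004]
contact_force: [1.0, 2.8, 3.8]
grip_width: 0.0137
```

```bash
python3 -c "
from h import *
o=r.get_obs(); R=Rot.from_rotvec(o['orientation']).as_matrix(); print(np.degrees(np.arctan2(R[1,1],R[0,1])),o['joints'].round(2))"
```

```text
105.61753896697601 [ 0.3   0.77 -1.18  1.64  0.75  1.25  0.8 ]
```

Emit:
carry_out --offset '[[0,0,0],[0,0,0],[0,0,0],[0,0,0],[0,0,-0.05],[0,0,-0.12],[0,0,-0.2],[0,0,-0.2]]' --turn '[[0,0,0],[0,0,0],[0,0,0],[0,0,0],[0,0,0],[0,0,0],[0,0,0],[0,0,0]]' --hand 0

```text
clock: 8.75
tcp_pos: [0.596, 0.2326, 0.3002]
orientation: [-0.418, 3.106, 0.005]
contact_force: [0.2, 0.2, -0.4]
grip_width: 0.0854
```

```bash
cat > e.py <<'E'
from h import *
f=imaging.grab_frame("wrist"); t=imaging.grab_frame("top"); s=imaging.grab_frame("scene")
w=f["pixels"][::1,::1,::-1]; w=cv2.resize(w,(576,360))
a=cv2.resize(t["pixels"][130:250,200:300,::-1],None,fx=2.2,fy=2.2,interpolation=cv2.INTER_CUBIC)
b=cv2.resize(s["pixels"][160:310,150:300,::-1],None,fx=1.6,fy=1.6,interpolation=cv2.INTER_CUBIC)
im=np.zeros((600,800,3),np.uint8); im[:360,:576]=w; im[:a.shape[0],580:580+a.shape[1]]=a[:,:220]; im[360:600,:240]=b[:240]
w2=cv2.resize(f["pixels"][200:360,220:420,::-1],None,fx=1.5,fy=1.5); im[360:600,250:550]=w2
cv2.imwrite("pics/m3.png",im)
print(r.get_obs()["joints"].round(2))
# caps
for n,p in (("w",f),("t",t)):
    q=p["pixels"].astype(int); m=((q[:,:,2]-q[:,:,1]>35)&(q[:,:,0]-q[:,:,1]>8)&(q[:,:,2]<190)).astype(np.uint8)
    k,l,st,ce=cv2.connectedComponentsWithStats(m)
    for i in range(1,k):
        g=atz(p,*ce[i],.135)[:2]; d=g-[.594,.231]
        if st[i,4]>25 and .05<np.linalg.norm(d)<.12: print(n,ce[i].round(1),st[i,4],g.round(4),np.linalg.norm(d).round(3),np.degrees(np.arctan2(d[1],d[0]))%360)
E
python3 e.py
```

```text
[ 0.32  0.68 -1.25  1.54  0.65  1.4   0.86]
w [311.2  76.9] 628 [0.512  0.2068] 0.086 196.40832861660502
t [260.6 221.1] 58 [0.511  0.2057] 0.087 196.97219915903128
```

View pics/m3.png

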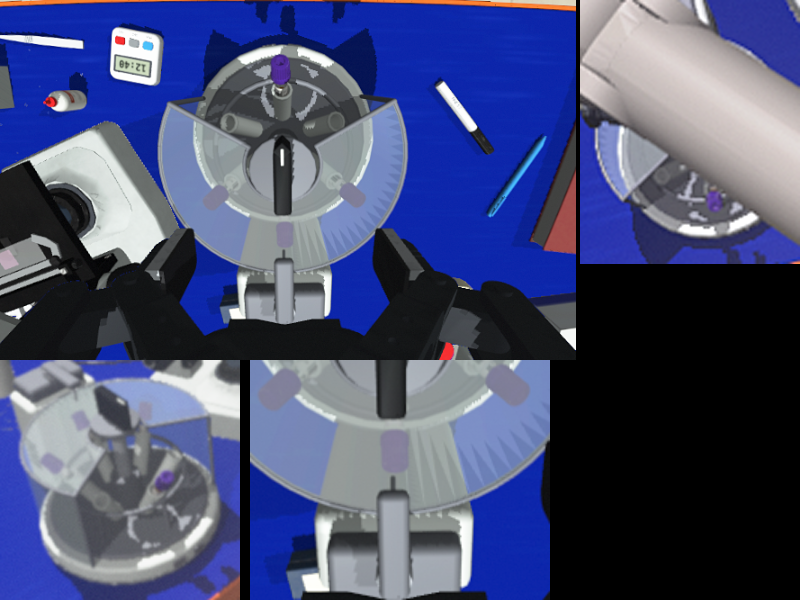

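The picture shows the lone cap at (280,70), in line with the knob (283,180) and the probe arm (285,270). It sits mid-opening, with empty sockets either side. Next is the tilted approach along the tube's axis.

```bash
cat > e.py <<'E'
from h import *
u=-tool(106,30).as_matrix()[:,2]; G=np.array([.515,.208,.126])
print(move(G+.075*u,tool(106,30)), move(G+.075*u)[0], G+.075*u)
print(find("lone_tube","wrist",imaging.grab_frame("wrist")))
E
python3 e.py
```

```text
(array([ 0.2401, -0.0009,  0.2057]), array([-0.0026, -0.3493, -0.0074])) [ 0.2401 -0.0009  0.2057] [0.47895269 0.1976636  0.19095191]
[(0.78, array([0.5138, 0.2081, 0.134 ]))]
```

Emit:
carry_out --offset '[[0.03,0,0.02],[0.08,0,0.05],[0.13,0,0.09],[0.18,0,0.13],[0.22,0,0.17],[0.24,0,0.2],[0.24,0,0.206],[0.24,0,0.206]]' --turn '[[0,-0.05,0],[0,-0.11,0],[0,-0.17,0],[0,-0.23,0],[0,-0.29,0],[0,-0.33,0],[-0.003,-0.35,-0.007],[-0.003,-0.35,-0.007]]'

```text
clock: 9.8
tcp_pos: [0.477, 0.197, 0.1894]
orientation: [-0.367, 2.597, 0.097]
contact_force: [1.5, 0.4, 0.0]
grip_width: 0.0856
```

```bash
cat > e.py <<'E'
from h import *
u=-tool(106,30).as_matrix()[:,2]; G=np.array([.515,.208,.126])
f=imaging.grab_frame("wrist"); save(f,"w4.png")
print(move(G+.075*u,tool(106,30)), move(G,tool(106,30))[0],r.get_obs()["joints"].round(2))
print(find("lone_tube","wrist",f))
E
python3 e.py
```

```text
(array([-0.0016, -0.0008, -0.0002]), array([ 0.0003, -0.0005,  0.    ])) [-0.0017 -0.0008  0.1498] [ 0.47  0.29 -1.18  2.29  1.15  0.48  0.24]
[(0.72, array([0.5045, 0.2046, 0.1348]))]
```

View pics/w4.png

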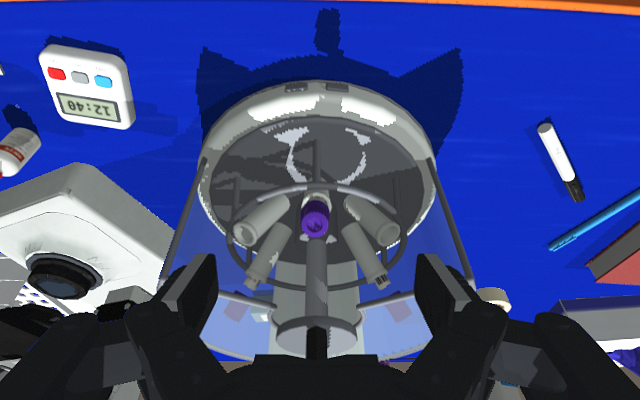

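```bash
cat > e.py <<'E'
from h import *
f=imaging.grab_frame("wrist"); u=-tool(106,30).as_matrix()[:,2]; M=np.array([.5128,.2077,.130])
print("cap top px pred",proj(f,M+.012*u),"mid",proj(f,M),"axis +.1",proj(f,M+.03*u), "hit z.140",atz(f,314,223,.140))
t=atz(f,314,223,.140)-M-.012*u; print("tool-frame err of cap vs assumed mm",(tool(106,30).inv().apply(t)*1000).round(1))
E
python3 e.py
```

```text
cap top px pred [313.64746213 224.96869296] mid [313.74948414 218.01252033] axis +.1 [313.47054235 237.04151944] hit z.140 [0.50566637 0.20587717 0.14      ]
tool-frame err of cap vs assumed mm [ 1.4  0.2 -0.3]
```

Emit:
carry_out --offset '[[0,0,0.03],[0,0,0.07],[0,0,0.11],[0,0,0.14],[0,0,0.15],[0,0,0.15]]' --turn '[[0,0,0],[0,0,0],[0,0,0],[0,0,0],[0,0,0],[0,0,0]]'

```text
clock: 10.55
tcp_pos: [0.5155, 0.2095, 0.1259]
orientation: [-0.363, 2.596, 0.102]
contact_force: [-0.1, -0.3, 0.9]
grip_width: 0.0852
```

Emit:
carry_out --offset '[[0,0,0],[0,0,0],[0,0,0],[0,0,0],[0,0,0],[0,0,0],[0,0,0],[0,0,0]]' --turn '[[0,0,0],[0,0,0],[0,0,0],[0,0,0],[0,0,0],[0,0,0],[0,0,0],[0,0,0]]' --hand 1 --force 30

```text
clock: 11.35
tcp_pos: [0.5152, 0.2091, 0.1267]
orientation: [-0.364, 2.594, 0.1]
contact_force: [-3.8, -1.6, 6.4]
grip_width: 0.0176
```

Emit:
carry_out --offset '[[0,0,-0.01],[0,0,-0.03],[0,0,-0.06],[0,0,-0.09],[0,0,-0.12],[0,0,-0.14],[0,0,-0.14]]' --turn '[[0,0,0],[0,0,0],[0,0,0],[0,0,0],[0,0,0],[0,0,0],[0,0,0]]'

```text
clock: 12.05
tcp_pos: [0.4814, 0.1992, 0.188]
orientation: [-0.364, 2.593, 0.099]
contact_force: [0.7, -0.5, 0.3]
grip_width: 0.0174
```

```bash
cat > e.py <<'E'
from h import *
f=imaging.grab_frame("wrist"); s=imaging.grab_frame("scene")
a=cv2.resize(f["pixels"][120:400,150:480,::-1],None,fx=1.2,fy=1.2); b=cv2.resize(s["pixels"][110:310,140:340,::-1],None,fx=1.9,fy=1.9)
im=np.zeros((380,800,3),np.uint8); im[:336,:396]=a; im[:380,400:780]=b; cv2.imwrite("pics/m5.png",im)
print(r.get_obs()["joints"].round(2),r.get_obs()["grip_width"])
E
python3 e.py
```

```text
[ 0.44  0.29 -1.14  2.29  1.17  0.47  0.22] 0.017360237860118914
```

View pics/m5.png

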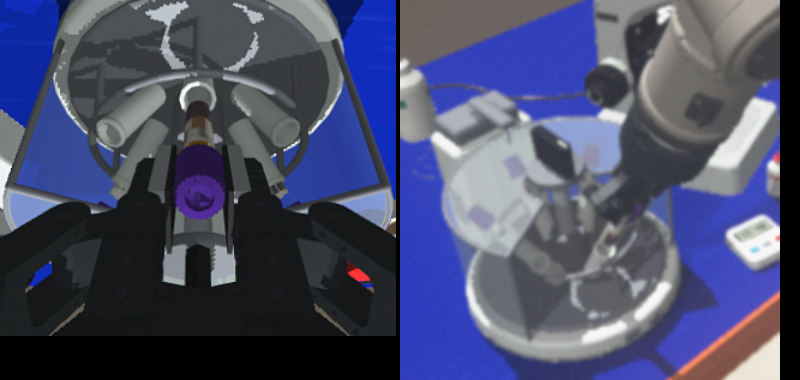

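```bash
python3 -c "
from h import *
print(move([.48,.198,.24],tool(106,25)));print(move([.475,.19,.29],tool(106)))"
```

```text
(array([-0.0502, -0.0007, -0.0935]), array([ 0.0005,  0.0593, -0.0007]))
(array([-0.0882, -0.0133, -0.1871]), array([ 0.0007,  0.3502, -0.0005]))
```

Emit:
carry_out --offset '[[-0.02,0,-0.04],[-0.05,0,-0.094],[-0.07,-0.005,-0.14],[-0.088,-0.013,-0.187],[-0.088,-0.013,-0.187],[-0.088,-0.013,-0.187],[-0.088,-0.013,-0.187],[-0.088,-0.013,-0.187]]' --turn '[[0,0,0],[0,0.06,0],[0,0.12,0],[0,0.18,0],[0,0.24,0],[0,0.3,0],[0,0.35,0],[0,0.35,0]]'

```text
clock: 12.95
tcp_pos: [0.4764, 0.1905, 0.2888]
orientation: [0.435, -3.108, -0.006]
contact_force: [-0.4, -0.8, -0.8]
grip_width: 0.0175
```

```bash
python3 -c "
from h import *
print(r.get_obs()['joints'].round(2))
for p,y in [((.47,0,.28),85),((.56,-.18,.25),70),((.638,-.2215,.25),70)]: print(move(p,tool(y)))"
```

```text
[ 0.49  0.42 -1.25  1.83  0.42  1.21  0.96]
(array([ 0.1168, -0.363 ,  0.0163]), array([ 0.0024, -0.002 ,  0.2435]))
(array([ 0.0424, -0.7588,  0.0746]), array([ 0.0021, -0.0023,  0.418 ]))
(array([-0.0848, -0.8814,  0.0738]), array([ 0.0021, -0.0023,  0.418 ]))
```

Emit:
carry_out --offset '[[0.02,-0.05,0],[0.05,-0.12,0],[0.08,-0.2,0],[0.11,-0.28,0],[0.117,-0.36,0.01],[0.1,-0.44,0.02],[0.08,-0.52,0.03],[0.07,-0.6,0.04]]' --turn '[[0,0,0.03],[0,0,0.08],[0,0,0.13],[0,0,0.18],[0,0,0.24],[0,0,0.29],[0,0,0.34],[0,0,0.39]]'

```text
clock: 13.75
tcp_pos: [0.5242, -0.1092, 0.2688]
orientation: [0.483, 3.103, 0.001]
contact_force: [0.2, -0.4, -0.1]
grip_width: 0.0171
```

```bash
python3 -c "
from h import *
o=r.get_obs();print(o['joints'].round(2),o['tcp_pos'],o['grip_width'])
for p,y in [((.56,-.18,.26),70),((.638,-.2215,.22),70)]: print(move(p,tool(y)))"
```

```text
[ 0.94  0.41 -1.07  1.81  0.39  1.15  1.  ] [ 0.52419087 -0.10920094  0.26878875] 0.017079579230938623
(array([-0.1112, -0.1132,  0.0176]), array([0.0004, 0.0007, 0.027 ]))
(array([-0.285 , -0.1449,  0.0978]), array([0.0004, 0.0007, 0.027 ]))
```

Emit:
carry_out --offset '[[-0.06,-0.06,0.01],[-0.12,-0.11,0.02],[-0.18,-0.13,0.04],[-0.24,-0.145,0.06],[-0.285,-0.145,0.08],[-0.285,-0.145,0.098],[-0.285,-0.145,0.098],[-0.285,-0.145,0.098]]' --turn '[[0,0,0.01],[0,0,0.02],[0,0,0.027],[0,0,0.027],[0,0,0.027],[0,0,0.027],[0,0,0.027],[0,0,0.027]]'

```text
clock: 14.55
tcp_pos: [0.6371, -0.2187, 0.2202]
orientation: [-0.539, -3.094, -0.002]
contact_force: [-0.4, -0.2, 0.7]
grip_width: 0.0173
```

```bash
cat > e.py <<'E'
from h import *
f=imaging.grab_frame("wrist"); s=imaging.grab_frame("scene"); t=imaging.grab_frame("top")
c=proj(s,[.638,-.2215,.1]).astype(int); print("scene px",c)
x0,y0=max(c[0]-70,0),max(c[1]-60,0)
np.savez("fr.npz",**{k:f[k] for k in("pixels","fx","fy","cx","cy","k1","R","t")})
a=cv2.resize(f["pixels"][:,:,::-1],None,fx=.78,fy=.78); b=cv2.resize(s["pixels"][y0:y0+120,x0:x0+140,::-1],None,fx=2.1,fy=2.1,interpolation=cv2.INTER_CUBIC)
im=np.zeros((600,800,3),np.uint8); im[:a.shape[0],:a.shape[1]]=a; im[320:320+b.shape[0],:b.shape[1]]=b
w=cv2.resize(f["pixels"][60:240,220:420,::-1],None,fx=2,fy=1.5); im[320:320+w.shape[0],400:800]=w
cv2.imwrite("pics/m6.png",im); o=r.get_obs(); print(o["tcp_pos"],o["joints"].round(2),x0,y0)
for q in ["well","tube_block"]: print(q,find(q,"wrist",f))
print("pred well mouth",proj(f,[.638,-.2215,.055]))
E
python3 e.py
```

```text
scene px [387 155]
[ 0.63764592 -0.2192911   0.22120705] [ 0.84  0.67 -0.92  1.53  0.55  1.22  1.05] 317 95
well [(0.85, array([ 0.6333, -0.2212,  0.0518]))]
tube_block [(0.9, array([ 0.631 , -0.2126,  0.0567]))]
pred well mouth [312.8493695  184.42661786]
```

View pics/m6.png

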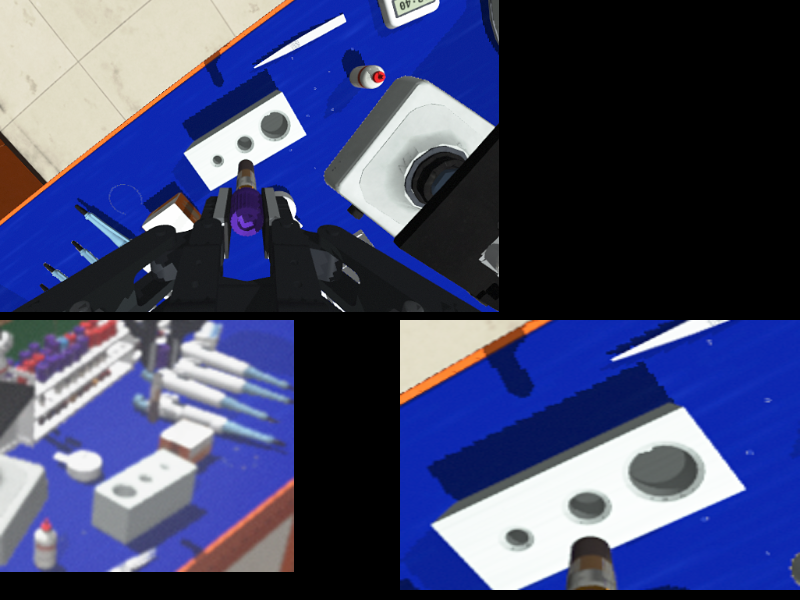

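```bash
cat > e.py <<'E'
from h import *
f=dict(np.load("fr.npz")); q=lambda u,v:((u-400)/2+220,(v-320)/1.5+60)
W=np.array([atz(f,*q(*p),.055)[:2] for p in [(665,471),(588,506),(518,539)]]); print("wells",W.round(4),np.linalg.norm(W[0]-W[2]))
print("mid est from line",(W[2]+(W[0]-W[2])*38/78).round(4))
o=r.get_obs(); R=Rot.from_rotvec(o["orientation"]).as_matrix(); T=o["tcp_pos"]
for L in (.083,.060,.035):
  c=T+R[:,2]*L; print(L,"center",proj(f,c).round(1),"top-edge",min((proj(f,c+.0064*(R[:,0]*np.cos(a)+R[:,1]*np.sin(a))) for a in np.linspace(0,6.28,60)),key=lambda p:p[1]).round(1), "sides",[proj(f,c+s*.0064*R[:,1]).round(1) for s in(-1,1)])
p=f["pixels"].astype(int)
for v in (200,203,206,208,210,213,216,220,225,230): print(v,[u for u in range(285,345) if p[v,u].max()<150 and p[v,u,2]<p[v,u,0]+12][::1][:1],[u for u in range(285,345) if p[v,u].max()<150 and p[v,u,2]<p[v,u,0]+12][-1:])
print(move([*W[1],.13],tool(70)))
E
python3 e.py
```

```text
wells [[ 0.6295 -0.1813]
 [ 0.638  -0.2204]
 [ 0.6466 -0.2576]] 0.07814183992494086
mid est from line [ 0.6383 -0.2204]
0.083 center [314.6 214.3] top-edge [314.6 205. ] sides [array([304.9, 214.3]), array([324.3, 214.3])]
0.06 center [314.5 227.1] top-edge [314.5 217. ] sides [array([303.7, 227.1]), array([325.2, 227.1])]
0.035 center [314.3 244.6] top-edge [314.2 233.3] sides [array([302. , 244.6]), array([326.5, 244.6])]
200 [] []
203 [] []
206 [309] [320]
208 [307] [322]
210 [306] [323]
213 [306] [324]
216 [305] [324]
220 [305] [325]
225 [305] [325]
230 [304] [326]
(array([-0.0009, -0.0017,  0.1821]), array([0.0006, 0.0002, 0.002 ]))
```

Emit:
carry_out --offset '[[0,0,0.04],[0,0,0.09],[0,0,0.13],[0,0,0.14],[0,0,0.14]]' --turn '[[0,0,0],[0,0,0],[0,0,0],[0,0,0],[0,0,0]]'

```text
clock: 15.3
tcp_pos: [0.6375, -0.2194, 0.1496]
orientation: [-0.541, -3.093, -0.003]
contact_force: [-0.5, -0.4, -0.2]
grip_width: 0.0177
```

```bash
cat > e.py <<'E'
from h import *
f=imaging.grab_frame("wrist"); o=r.get_obs(); print(o["tcp_pos"],np.degrees(Rot.from_rotvec(o["orientation"]).as_matrix()[:,2]).round(2))
print(move([.638,-.2205,.094],tool(70)), "well px pred",proj(f,[.638,-.2205,.055]))
b=cv2.resize(f["pixels"][100:280,220:420,::-1],None,fx=3,fy=3,interpolation=cv2.INTER_CUBIC); cv2.imwrite("pics/w7.png",b)
E
python3 e.py
```

```text
[ 0.63821691 -0.21928414  0.15063603] [ -0.    0.1 -57.3]
(array([-0.0005, -0.0026,  0.1133]), array([ 0.0011, -0.0004,  0.002 ])) well px pred [313.89661443 208.31800233]
```

View pics/w7.png

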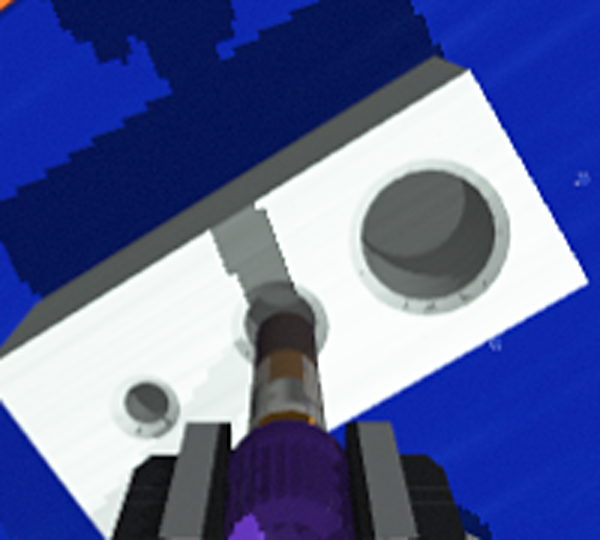

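Emit:
carry_out --offset '[[0,0,0.01],[0,0,0.02],[0,0,0.03],[0,0,0.04],[0,0,0.05],[0,0,0.05]]' --turn '[[0,0,0],[0,0,0],[0,0,0],[0,0,0],[0,0,0],[0,0,0]]'

```text
clock: 15.95
tcp_pos: [0.6374, -0.2194, 0.1242]
orientation: [-0.541, -3.093, -0.002]
contact_force: [0.5, -0.5, -0.3]
grip_width: 0.0173
```

Emit:
carry_out --offset '[[0,0,0.015],[0,0,0.03],[0,0,0.04],[0,0,0.05],[0,0,0.058],[0,0,0.058]]' --turn '[[0,0,0],[0,0,0],[0,0,0],[0,0,0],[0,0,0],[0,0,0]]'

```text
clock: 16.55
tcp_pos: [0.6379, -0.2196, 0.0958]
orientation: [-0.541, -3.094, -0.002]
contact_force: [0.9, -0.9, -0.8]
grip_width: 0.0175
```

Emit:
carry_out --offset '[[0,0,0.002],[0,0,0.004],[0,0,0.004]]' --turn '[[0,0,0],[0,0,0],[0,0,0]]'

```text
clock: 16.85
tcp_pos: [0.6387, -0.2195, 0.0954]
orientation: [0.541, 3.093, 0.002]
contact_force: [0.1, -1.7, 4.9]
grip_width: 0.0172
```

Emit:
carry_out --offset '[[0,0,0],[0,0,0],[0,0,0],[0,0,0],[0,0,0],[0,0,0],[0,0,0]]' --turn '[[0,0,0],[0,0,0],[0,0,0],[0,0,0],[0,0,0],[0,0,0],[0,0,0]]' --hand 0

```text
clock: 17.55
tcp_pos: [0.6379, -0.2193, 0.0942]
orientation: [-0.541, -3.094, -0.002]
contact_force: [0.4, -0.3, 0.5]
grip_width: 0.0856
```

Emit:
carry_out --offset '[[0,0,-0.02],[0,0,-0.06],[0,0,-0.12],[0,0,-0.2],[0,0,-0.28],[0,0,-0.28],[0,0,-0.28]]' --turn '[[0,0,0],[0,0,0],[0,0,0],[0,0,0],[0,0,0],[0,0,0],[0,0,0]]'

```text
clock: 18.25
tcp_pos: [0.6388, -0.2194, 0.2372]
orientation: [0.54, 3.091, 0.001]
contact_force: [-0.4, 0.0, -0.3]
grip_width: 0.085
```

```bash
cat > e.py <<'E'
from h import *
f=imaging.grab_frame("wrist"); s=imaging.grab_frame("scene")
a=cv2.resize(f["pixels"][:,:,::-1],None,fx=.9,fy=.9); b=cv2.resize(s["pixels"][120:260,300:440,::-1],None,fx=1.6,fy=1.6,interpolation=cv2.INTER_CUBIC)
im=np.zeros((590,800,3),np.uint8); im[:360,:576]=a; im[:224,576:800]=b
c=cv2.resize(s["pixels"][160:300,150:300,::-1],None,fx=1.6,fy=1.6,interpolation=cv2.INTER_CUBIC); im[362:586,0:240]=c
w=cv2.resize(f["pixels"][140:290,220:420,::-1],None,fx=1.5,fy=1.5,interpolation=cv2.INTER_CUBIC); im[362:587,260:560]=w
cv2.imwrite("pics/m8.png",im); print(find("lone_tube","wrist",f),"cap top pred",proj(f,[.638,-.2205,.110]).round(1),"mid",proj(f,[.638,-.2205,.098]).round(1))
for q in ["timer","oil_dropper","forceps"]: print(q,find(q,"scene",s,1))
E
python3 e.py
```

```text
[(0.77, array([ 0.633 , -0.2221,  0.1075]))] cap top pred [313.6 193. ] mid [313.7 188.9]
timer [(0.76, array([0.5333, 0.0186, 0.0156]))]
oil_dropper [(0.52, array([ 0.6182, -0.2062,  0.0481]))]
forceps [(0.54, array([ 0.5498, -0.1096,  0.0024]))]
```

View pics/m8.png

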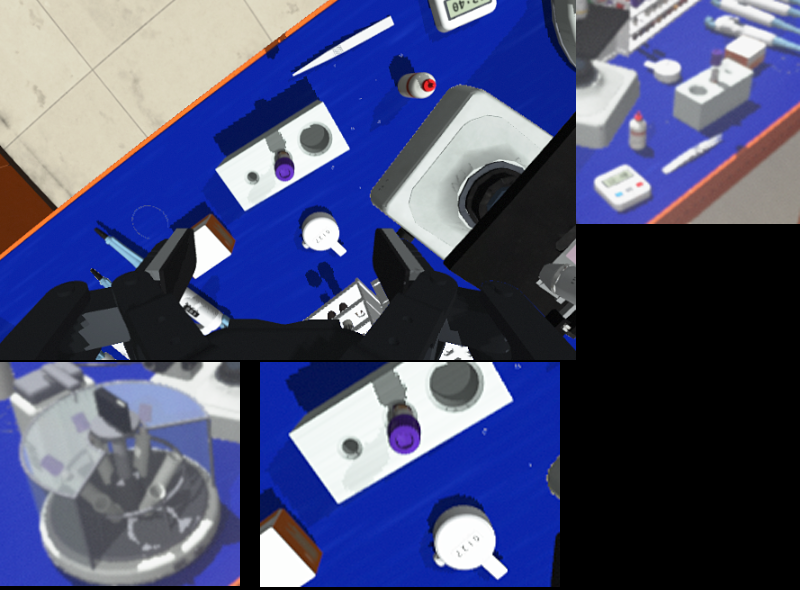

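```bash
python3 -c "
from h import *
print(r.hand_in(), r.get_obs()['clock'])"
```

```text
the job is handed in; nothing more can be done
the job is handed in; nothing more can be done
```

The urgent tube is standing in the block's middle well, and I handed the job in just after 18 s on the robot's clock (limit 69 s). No verdict is reported on hand-in, so success isn't confirmed beyond my own checks.

I turned the knob about 160° in one grip, which put the lone tube mid-opening (within about 2° by my measurement). I gripped the cap along its 30° slant, drew the tube 70 mm out, turned it upright and lowered it into the well. A 5 N contact on the last 2 mm suggested it had reached the floor. I then released and backed off about 140 mm.

Last checks:
- **Lone tube:** in the final wrist picture the cap is over the middle well. Its top sits about 2–3 mm from where a perfectly centred tube would be. That fits a slight lean within the well's clearance, which allows at most about 5° against the 8° limit.
- **Other tubes:** the last scene crop shows the guard and wheel undisturbed. I didn't measure the three tubes in their bays again.
- **Small things on the bench:** the timer and forceps were found within 3 mm of where they started. The network's final search for the dropper bottle mistook the block for it, but the bottle is visible standing where it was.
- **Grip reading:** the gripper read 17.5 mm on the cap, which is listed as 20 mm. The hold stayed firm throughout.

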